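# Blow out and close a two-part casting mould, and keep it pressed shut for clamping

## Task

Blow the lower mould half clean: squeeze the trigger of the air gun on the stand fully for about a second and let it go again. Then set the upper mould half on the lower one's two dowels, cut corners together, until the joint faces meet all round, and finish while still holding it pressed shut with a kilo or two of force (do not let go), so that I can fit the clamps. Leave everything else on the table where it is.

Things in the scene. Friction and masses are not known exactly. Their poses are not given: they have to be found in the camera images.
- upper_half: Upper mould half: plain plaster block 116 mm long (its x) x 58 mm wide (y) x 36 mm high, 0.25 to 0.42 kg, lying joint face down on a 6 mm cork pad. Origin: centre of its underside (the joint face), z up. Its corner at +x, -y is cut off, 12 x 12 mm. In the underside two blind holes, 12 mm wide, 18 mm deep, at (x,y) = (-34,0) and (34,14) mm: it fits one way round only.
- lower_half: Lower mould half, fixed: same plaster outline and cut corner (+x, -y), 34 mm high, bedded between low wooden cleats (24 mm over the table) on a plywood board 180 x 104 x 12 mm. Origin: underside of the board, right under the block's centre; x along the block, z up. Its top has a round impression and a pouring channel to the +x end.
- joint_face (a point): Centre of the lower half's top (joint) face, 46 mm over the table; axes as lower_half. Two brass dowels stand 14 mm out of this face at (x,y) = (-34,0) and (34,14) mm, 10 mm thick, the last 6 mm tapering to 4.4 mm. With the mould shut the origin of upper_half lies here and the axes agree.
- handle_back (a point): Point on the back of the handle of the aluminium air gun, which lies clamped on its side in a rod stand left of the mould, nozzle towards it. Gun axes: y level, from nozzle to rear; z up; handle along x. Handle section 27 mm (y = -27 to 0 here) x 24 mm (z, centred here, 100 mm over the table); it ends 61 mm off in -x; the barrel begins 43 mm off in +x. But for the trigger, no more within 50 mm.
- trigger_front (a point): Point on the front of the black trigger lever (66 mm long, 8 mm thick, 18 mm high in z), 45 mm from its hinge, in front of handle_back and at its height; moves with the trigger. Width over handle and trigger here, along the gun's y: 51 mm at rest, 39 mm fully squeezed; the middle of the squeezed pair lies 19.5 mm from handle_back in -y. Pinch both from above.
- trigger (a joint): Angle of the trigger, rad: 0 at rest (it springs back by itself), 0.26 fully squeezed. About 3 N at the trigger face to start it, 8 N to hold it fully squeezed.
- brush: Brush, 170 mm long, lying on the table; a bystander.
- caliper: Digital caliper, 150 mm long, lying flat; a bystander.
- clamp_a: G-clamp, 130 mm, lying flat behind the mould; a bystander.
- clamp_b: The other G-clamp; a bystander.
- bottle: Amber glass bottle, 56 mm thick, 125 mm high, standing; a bystander.
- stretcher: Wooden stretcher frame, 280 x 220 x 18 mm, lying flat at the right; a bystander.
- small_half: Half of another, smaller mould, square, 70 x 70 x 24 mm with two short pins on top; a bystander.
- cast: Plaster medallion, 33 mm across, 9 mm thick; a bystander.
There are look-alikes about, which are no part of the job. What is shaped like the upper_half but black or green is not meant.

How it is judged:
By the outcome, as a careful person would: the job done as asked, in the order asked, and still so for the second after the job is handed in, while the arm keeps its last pose, push and grip.
It also fails if it takes over 59 s, if anything falls off the work surface, if the arm or the gripper's body presses on something with over 40 N, if the wrist force passes 120 N, or if a joint passes its speed limit or range.

## Robot

A 6-joint arm with a two-finger parallel gripper is mounted at the origin on the work surface. World frame = base frame: x ahead of the robot, y to its left, z up, the work surface at z = 0. Lengths are in m, angles in rad, forces in N, time in s.
With the tool pointing down it reaches from about 0.3 to 1 m from the base axis. Payload 5.1 kg.
Tool frame: the origin (TCP) lies midway between the tips of the shut fingers; the grasp point (between the pads) lies 19 mm behind it; z points along the fingers, y is the line along which they close (so a half turn about z gives the same grasp; the last joint's range is limited). The gripper opens to 95 mm and grips with 3 to 60 N. Pads are 20 mm wide; open, the fingers measure 119 mm over their backs; the gripper's body (75 mm by 180 mm) begins 59 mm behind the grasp point.
Start: joints at [1.209, 0.124, 1.65, -0, 1.367, -0.083], TCP at [0.179, 0.625, 0.215] pointing down, gripper open.
Joint ranges: [-2.61, 2.61], [-1.02, 2.33], [0.03, 2.71], [-1.35, 4.49], [0.32, 2.68], [-2.91, 2.91]. Speed limits (rad/s): [2.57, 2.57, 3.14, 3.14, 3.14, 3.14].

## Interface

Orientations are given as a 3x3 rotation matrix whose columns are the frame's x, y, z axes.
In Python, from plant import read_state, grab_frame, camera_model, hand_in gives the robot as it stands.
- The arm moves only by the tool carry_out, never from a script. Its argument "deltas" is a list of rows, each a list of 3 entries, a list of its own where there are three numbers: the shift along the tool's x, y, z in cm, then the turn, a rotation vector about the tool's x, y, z in degrees, then the opening, from 0 (shut) to 1 (fully open). In form: [[[x, y, z], [wx, wy, wz], fingers], ...]. A call has exactly 8 rows; each row is the pose to reach, as a shift and turn from the pose commanded when the call began, along the tool's axes at that moment; what a row does not reach only later rows make up. A row lasts 1/12 s, in which the tool goes at most 41.7 mm and 7.16 degrees, less where a joint would pass 70% of its speed; a pose out of reach is approached as far as the arm can. A call with a gripper value outside its range is refused whole. The fingers move at their own pace and stop on an object; "grip_force" is the grip in N (left out, the last holds). Time passes only in rows, so rows that repeat a pose let the fingers close, or fill a call up. It gives the time, the measured TCP pose, the force, the opening and the grip force at its end, in the units of the state.
- read_state(): the state, without advancing time (a new reading comes with each control period).
- grab_frame(name): name is "scene" or "top"; returns the picture (480x640x3 uint8, blue, green, red); there is no depth.
- camera_model(name): a dict with "fx", "fy", "cx", "cy" (pixels), "eye" and "rotation" of the camera in the world. Camera axes: x right, y down, z forward; pixel columns grow to the right and rows downward; lengths in m; the calibration is good to about 2 mm. A picture is of the moment at which its call begins. camera_model takes no time and is no camera call.
- hand_in(): hands the job in; it is judged then, once.
The state is a dict: "time_s": time; "joint_pos": joint angles; "joint_vel": joint speeds; "effort": joint torques, N m; "position": TCP position; "ee_rot": TCP orientation; "wrist_force": force on the tool from outside, world axes, zero at the start; "wrist_torque": the same for the moment, N m; "opening": finger opening in m; "grasp_force": force on a finger pad.
Only numpy, scipy, OpenCV 4.12 (cv2) and the standard library are available. Lean on these libraries where they do the work, as an engineer would, in place of code of your own. Each camera call takes 0.05 s, during which the arm holds its last target. There are 200 camera calls.

## Working session

There is one attempt and no reset: what is moved stays moved. The work goes in short steps, Python scripts to look and compute and a tool call to move; the robot and the scene stay as the last step left them, time stands still between calls to the robot, and variables do not carry over. Pictures are saved under pics/ and viewed, at most 10 in all, crops included, and the job is handed in when it is done.

Besides the shell and the picture viewer there is one more tool, called after "Call:" as a command line: name --argument value ..., lists and objects as JSON in quotes. carry_out: Moves the arm, as the interface text tells. Its arguments: {"type":"object","properties":{"deltas":{"type":"array"},"grip_force":{"type":"number"}},"required":["deltas"]}

```bash
ls; mkdir -p pics; python3 - <<'E'
from plant import *
import cv2,numpy as np
np.set_printoptions(precision=4,suppress=True)
for n in("scene","top"):
    cv2.imwrite(f"pics/{n}0.png",grab_frame(n)); print(n,camera_model(n))
s=read_state();print(s)
E
```

```text
pics
scene {'fx': 499.6790147360065, 'fy': 499.6790147360065, 'cx': 323.8353842161959, 'cy': 243.33862723071437, 'eye': array([ 1.3645, -0.0128,  1.2167]), 'rotation': array([[-0.2039,  0.801 , -0.5629],
       [ 0.979 ,  0.1666, -0.1175],
       [-0.0004, -0.575 , -0.8181]])}
top {'fx': 556.75381144614, 'fy': 556.75381144614, 'cx': 310.92003364291446, 'cy': 235.9319346286679, 'eye': array([ 0.4129, -0.1834,  1.3347]), 'rotation': array([[-0.0034, -0.9942,  0.1072],
       [-1.    ,  0.0042,  0.0073],
       [-0.0078, -0.1072, -0.9942]])}
{'time_s': 0.1, 'joint_pos': array([ 1.2094,  0.1245,  1.6515, -0.0001,  1.3675, -0.0826]), 'joint_vel': array([-0.0002, -0.0009, -0.0034,  0.0011, -0.0026, -0.0025]), 'effort': array([  0.0003, -41.8884, -36.1095,   0.0777,   0.0461,  -0.0001]), 'position': array([0.1787, 0.6243, 0.2135]), 'ee_rot': array([[-0.9614,  0.2752, -0.0006],
       [ 0.2752,  0.9614, -0.0018],
       [ 0.0001, -0.0019, -1.    ]]), 'wrist_force': array([ 0.6012, -0.8374,  0.3311]), 'wrist_torque': array([0.0113, 0.0101, 0.0139]), 'grasp_force': 0.0, 'opening': 0.09479137971149135}
```

View pics/top0.png

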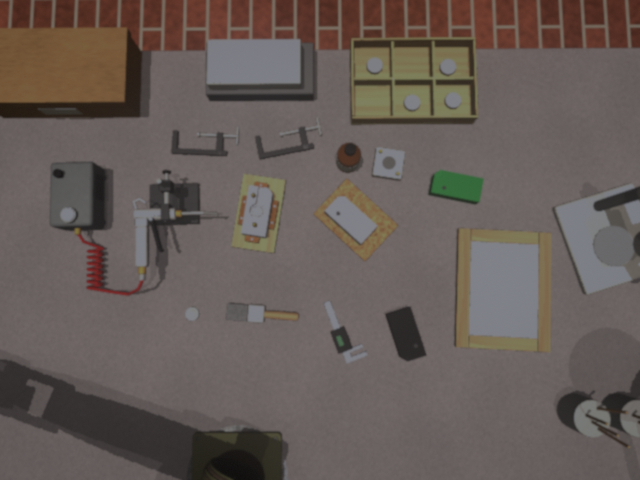

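View pics/scene0.png

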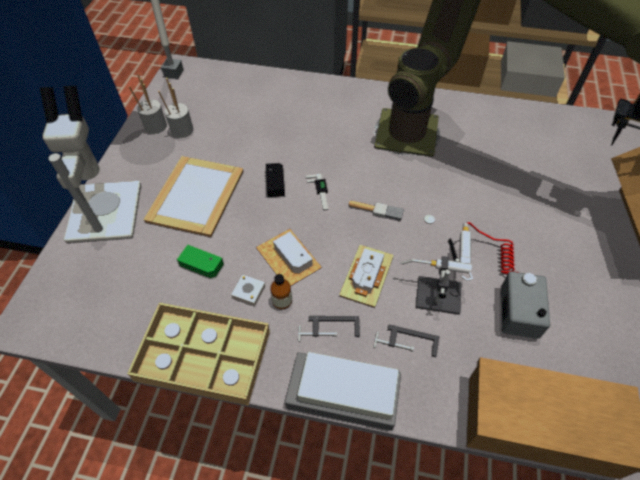

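The top view shows these candidates for the upper half: a white block on cork at (351,219), a black block at (405,333), a green block at (457,187), and the small square half at (389,163). By the description it is the white block on cork. The lower half is at (257,211). The gun handle is at (141,240), with the dark trigger at about (158,238). I'll check these in one close collage.

```bash
cat > h.py <<'E'
import cv2,numpy as np
from plant import *
np.set_printoptions(precision=4,suppress=True)
C={n:camera_model(n) for n in("scene","top")}
def ray(n,p):
    c=C[n]; d=np.array([(p[0]-c['cx'])/c['fx'],(p[1]-c['cy'])/c['fy'],1.]); return c['eye'],c['rotation']@d
def onz(n,p,z):
    e,d=ray(n,p); return e+d*(z-e[2])/d[2]
def proj(n,P):
    c=C[n]; q=c['rotation'].T@(np.asarray(P)-c['eye']); return np.array([c['cx']+c['fx']*q[0]/q[2],c['cy']+c['fy']*q[1]/q[2]])
def tri(p,q):
    A=[];b=[]
    for n,x in(("top",p),("scene",q)):
        e,d=ray(n,x); d=d/np.linalg.norm(d); M=np.eye(3)-np.outer(d,d); A.append(M);b.append(M@e)
    A=np.vstack(A);b=np.hstack(b); X,r,_,_=np.linalg.lstsq(A,b,rcond=None); return X,np.sqrt(r)
def crop(im,x,y,w,h,s):
    return cv2.convertScaleAbs(cv2.resize(im[y:y+h,x:x+w],None,fx=s,fy=s,interpolation=cv2.INTER_CUBIC),alpha=1.4)
E
python3 - <<'E'
from h import *
t=cv2.imread("pics/top0.png");s=cv2.imread("pics/scene0.png")
a=np.hstack([crop(t,225,170,100,75,4),crop(t,310,170,100,75,4)])
b=np.hstack([crop(t,115,190,100,75,4),crop(s,400,215,100,75,4)])
cv2.imwrite("pics/col.png",np.vstack([a,b]))
E
```

```text
(no output)
```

View pics/col.png

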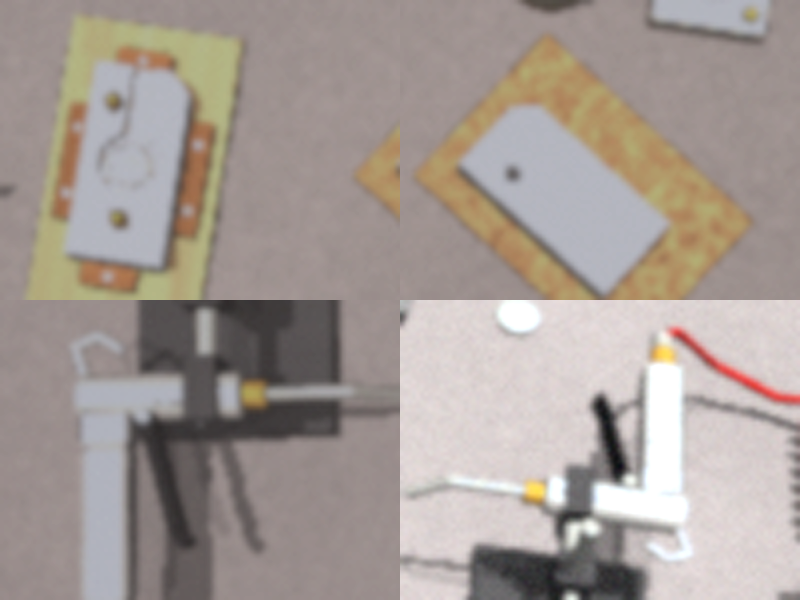

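The crops confirm the choice. The upper half lies on the cork, with its cut corner at about (442,197) in the top picture. The lower half has brass dowels at about (253,195) and (254,224), cut corner upper right. The gun handle runs along columns 135–147, and the black trigger goes from about (152,219) to (161,251). Next I'll measure.

```bash
cat > meas.py <<'E'
from h import *
def blob(im,box,mask,S=4):
    x,y,w,h=box; u=cv2.resize(im[y:y+h,x:x+w],None,fx=S,fy=S,interpolation=cv2.INTER_CUBIC)
    m=mask(u); m=cv2.morphologyEx(m,cv2.MORPH_CLOSE,np.ones((9,9),np.uint8)) 
    cs,_=cv2.findContours(m,cv2.RETR_EXTERNAL,cv2.CHAIN_APPROX_NONE)
    return [((c[:,0,:]+.5)/S-.5+[x,y]).astype(np.float32) for c in sorted(cs,key=cv2.contourArea,reverse=True)]
def white(T):
    def f(u):
        h=cv2.cvtColor(u,cv2.COLOR_BGR2HSV); return ((h[...,2]>T)&(h[...,1]<50)).astype(np.uint8)*255
    return f
def rect(c,n,z):
    P=np.array([onz(n,p,z)[:2] for p in c],np.float32)*1000
    (cx,cy),(w,h),a=cv2.minAreaRect(P); 
    if w<h: w,h=h,w;a+=90
    return np.array([cx,cy]),w,h,a
E
python3 - <<'E'
from meas import *
t=cv2.imread("pics/top0.png");s=cv2.imread("pics/scene0.png")
for p in[(344,212),(365,205),(250,210),(141,250),(235,235),(347,226),(160,247)]: print(p,t[p[1],p[0]])
for T in(135,145,155,165):
    print(T)
    for nm,box,z in(("up",(325,190,60,60),.042),("low",(235,178,50,65),.046),("gun",(130,221,22,40),.112)):
        c=blob(t,box,white(T))
        if c: print(nm,*rect(c[0],"top",z))
# stand top
for n,im,b in(("top",t,(225,170,60,75)),):
    pass
br=lambda u:cv2.inRange(cv2.cvtColor(u,cv2.COLOR_BGR2HSV),(12,70,40),(32,255,190))
for c in blob(t,(245,185,20,50),br)[:4]: 
    m=c.mean(0); print("brass",m,cv2.contourArea(c),onz("top",m,.058)*1000)
E
```

```text
(344, 212) [137 130 129]
(365, 205) [ 75 109 127]
(250, 210) [111 108 110]
(141, 250) [135 128 126]
(235, 235) [ 89 122 127]
(347, 226) [136 130 129]
(160, 247) [34 34 37]
135
up [ 594.42   -267.0649] 108.67449951171875 51.0196418762207 47.10455322265625
low [612.0669 -47.1041] 107.44062042236328 50.99721908569336 170.94500732421875
gun [510.8922 198.664 ] 15.50166130065918 6.081805229187012 1.6566097736358643
145
155
165
brass [245.3026 190.5987] 15.875 [657.4156 -21.463   58.    ]
brass [254.125  224.2917] 5.1875 [578.214  -42.6243  58.    ]
brass [252.8846 194.875 ] 3.875 [647.2318 -39.2156  58.    ]
brass [263.4659 185.    ] 1.4375 [670.452  -63.7204  58.    ]
```

```bash
python3 - <<'E'
from meas import *
t=cv2.imread("pics/top0.png");s=cv2.imread("pics/scene0.png")
print(t[250,110:170].tolist())
blue=lambda T:(lambda u:(u[...,0]>T).astype(np.uint8)*255)
for T in(105,112,120,127):
    print(T)
    for nm,box,z in(("up",(325,190,60,60),.042),("low",(235,178,50,65),.046),("gun",(130,221,22,35),.112)):
        c=blob(t,box,blue(T))
        if c: print(nm,*rect(c[0],"top",z))
for T in(105,120): # scene view
    for nm,box,z in(("up",(268,228,50,48),.042),("low",(345,240,45,55),.046)):
        c=blob(s,box,blue(T)); print("scene",nm,*rect(c[0],"scene",z))
dark=lambda u:(u.max(2)<62).astype(np.uint8)*255
c=blob(t,(149,215,17,40),dark)[0]; l=c[c[:,1].argmax()]; print("trig tip",l, onz("top",l,.1)*1000)
for r in(225,230,235,240,245): q=c[abs(c[:,1]-r)<.3]; print(r,q[:,0].min(),q[:,0].max())
cv2.imwrite("pics/st.png",np.hstack([crop(t,125,160,90,70,4.4),crop(s,400,235,90,70,4.4)]))
E
```

```text
[[99, 100, 108], [99, 100, 108], [100, 101, 109], [100, 101, 110], [99, 100, 109], [99, 100, 109], [98, 99, 108], [100, 101, 110], [101, 102, 111], [101, 102, 111], [101, 103, 111], [101, 103, 111], [102, 103, 112], [100, 101, 110], [101, 102, 111], [101, 102, 111], [103, 103, 111], [101, 103, 111], [102, 103, 111], [101, 102, 111], [102, 103, 111], [103, 104, 112], [101, 103, 111], [101, 102, 111], [103, 104, 111], [111, 112, 117], [126, 123, 124], [133, 127, 126], [135, 128, 127], [135, 127, 126], [135, 128, 126], [135, 128, 126], [135, 128, 126], [135, 128, 126], [133, 127, 126], [122, 119, 121], [98, 98, 102], [70, 71, 75], [57, 58, 62], [74, 74, 80], [87, 88, 95], [90, 91, 98], [90, 92, 99], [89, 90, 97], [87, 88, 95], [84, 85, 92], [71, 72, 78], [57, 58, 62], [49, 48, 53], [44, 43, 47], [39, 38, 41], [35, 34, 38], [35, 35, 38], [45, 45, 48], [57, 57, 62], [64, 64, 70], [66, 66, 72], [72, 72, 79], [86, 88, 95], [98, 99, 107]]
105
up [ 595.1791 -266.3203] 118.02951049804688 59.24851608276367 47.97354507446289
low [614.996  -44.3581] 119.77761840820312 63.77338409423828 170.981262
[... 621 characters left out ...]
0469 54.498680114746094 47.3060417175293
low [612.9205 -46.7251] 112.09739685058594 54.49530029296875 170.8930435180664
gun [541.894  202.9315] 78.01063537597656 20.581560134887695 1.6373575925827026
scene up [ 586.2456 -268.799 ] 146.1931915283203 137.1963348388672 102.18837833404541
scene low [609.3312 -45.7248] 182.8392333984375 128.77975463867188 10.391968727111816
scene up [ 586.2326 -268.8018] 146.1931915283203 137.16973876953125 102.18837833404541
scene low [609.3312 -45.7248] 182.8392333984375 128.77975463867188 10.391968727111816
trig tip [157.625 252.125] [511.1957 167.4954 100.    ]
225 150.125 165.375
230 152.375 165.375
235 153.625 159.125
240 155.125 160.125
245 156.375 161.875
```

View pics/st.png

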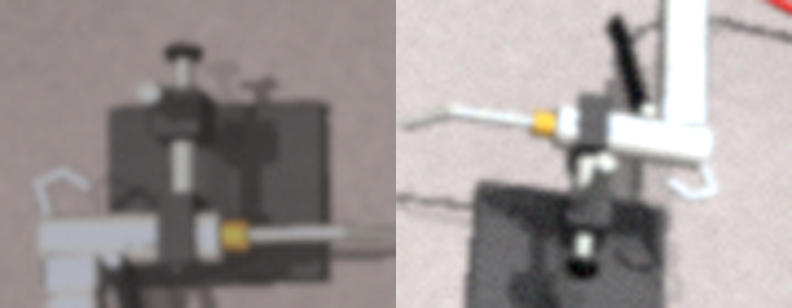

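The stand's knob is at top (166.1,171.8) and scene (441.8,295.2). I'll triangulate that and find the gun's x position.

```bash
python3 - <<'E'
from meas import *
t=cv2.imread("pics/top0.png")
print("knob",*tri((166.1,171.8),(441.8,295.2)))
for z in(.091,.1,.109): print("trig col159.6 r237",z,onz("top",(159.6,237.5),z)*1000)
print("left edge",[onz("top",(135.3,237.5),z)[1]*1000 for z in(.1,.112)])
# handle end & barrel edge rows
u=t[:,141,:]; print([ (r,u[r].tolist()) for r in range(260,280)])
print("row 212-224 col 150 ", t[206:226,144].tolist())
for r in(214,218,219,262,265,267,269): print(r,onz("top",(141,r),.112)*1000, onz("top",(141,r),.1)*1000)
# tip of trigger, hinge 
print("tip",onz("top",(160,252),.1)*1000)
E
```

```text
knob [0.6933 0.1533 0.1004] [0.0005]
trig col159.6 r237 0.091 [544.9061 166.4613  91.    ]
trig col159.6 r237 0.1 [543.9508 163.9298 100.    ]
trig col159.6 r237 0.109 [542.9956 161.3984 109.    ]
left edge [np.float64(218.36814210333876), np.float64(214.4638290803683)]
[(260, [134, 127, 126]), (261, [135, 128, 126]), (262, [135, 128, 127]), (263, [136, 128, 127]), (264, [134, 128, 127]), (265, [125, 124, 124]), (266, [99, 115, 120]), (267, [72, 112, 120]), (268, [64, 115, 124]), (269, [63, 116, 125]), (270, [64, 118, 125]), (271, [65, 119, 126]), (272, [66, 116, 123]), (273, [77, 109, 117]), (274, [102, 114, 118]), (275, [118, 122, 123]), (276, [123, 125, 124]), (277, [126, 125, 125]), (278, [126, 123, 124]), (279, [115, 112, 119])]
row 212-224 col 150  [[100, 101, 109], [98, 99, 107], [96, 97, 104], [105, 106, 111], [120, 120, 121], [130, 126, 125], [134, 128, 126], [135, 128, 126], [135, 128, 126], [134, 128, 126], [130, 127, 126], [126, 126, 126], [129, 125, 125], [134, 127, 126], [134, 127, 125], [135, 127, 126], [135, 128, 126], [135, 128, 126], [133, 127, 126], [128, 125, 125]]
214 [595.402  203.3592 112.    ] [597.1931 207.1545 100.    ]
218 [586.4232 203.0954 112.    ] [588.1262 206.8881 100.    ]
219 [584.1807 203.0295 112.    ] [585.8617 206.8216 100.    ]
262 [488.572  200.2203 112.    ] [489.3147 203.9849 100.    ]
265 [481.9609 200.0261 112.    ] [482.6387 203.7887 100.    ]
267 [477.5577 199.8967 112.    ] [478.1923 203.6581 100.    ]
269 [473.1579 199.7674 112.    ] [473.7493 203.5275 100.    ]
tip [511.4537 162.1987 100.    ]
```

The knob stands 0.10 m high, so it clears the gripper body. My values:

| Item | Position (mm) | Yaw |
|---|---|---|
| handle_back | about (542, 217, 100) | gun 0.7° |
| squeezed centre | about (542, 197.5) | – |
| Upper half | (595, -266.4) | 47.8° |
| Lower half | (612.5, -47.3) | -9° |

The dowel spacing came out at 69.1 mm against the true 69.4 mm. Now I'll move over the gun.

Call:
carry_out --deltas '[[[-2.9,-1.95,0],[0,0,-2.1],1],[[-5.8,-3.9,0],[0,0,-4.2],1],[[-8.7,-5.8,0],[0,0,-6.3],1],[[-11.7,-7.8,0],[0,0,-8.4],1],[[-14.6,-9.7,0],[0,0,-10.5],1],[[-17.5,-11.6,0],[0,0,-12.6],1],[[-20.4,-13.6,0],[0,0,-14.7],1],[[-23.3,-15.5,0],[0,0,-16.7],1]]' --grip_force 20

```text
time_s: 0.77
position: [0.3608, 0.4101, 0.2142]
ee_rot: [[-1.0, -0.015, -0.0], [-0.015, 1.0, -0.0], [0.0, -0.0, -1.0]]
wrist_force: [-0.1, -0.3, -1.0]
opening: 0.0949
grasp_force: 0.0
```

Call:
carry_out --deltas '[[[-2.5,-3.0,0],[0,0,0],1],[[-5.0,-6.0,0],[0,0,0],1],[[-7.5,-9.1,0],[0,0,0],1],[[-10.0,-12.1,0],[0,0,0],1],[[-12.5,-15.1,0],[0,0,0],1],[[-15.0,-18.1,0],[0,0,0],1],[[-16.9,-20.4,0],[0,0,0],1],[[-17.8,-21.5,0],[0,0,0],1]]'

```text
time_s: 1.43
position: [0.5426, 0.1961, 0.2141]
ee_rot: [[-1.0, -0.009, -0.0], [-0.009, 1.0, -0.001], [0.0, -0.001, -1.0]]
wrist_force: [0.1, -0.3, 0.6]
opening: 0.0946
grasp_force: 0.0
```

```bash
python3 - <<'E'
from h import *
s=read_state();print(s['position'],s['wrist_force'])
t=grab_frame("top");q=grab_frame("scene")
p=s['position'];print([ (n,proj(n,p+[0,dy,0])) for n in C for dy in(-.0475,0,.0475)])
cv2.imwrite("pics/g1.png",np.hstack([crop(t,100,170,100,110,4),crop(q,400,200,100,110,4)]))
E
```

```text
[0.5426 0.1961 0.2141] [ 0.0997 -0.2898  0.6205]
[('scene', array([452.6547, 221.6187])), ('scene', array([471.6916, 224.6643])), ('scene', array([490.8981, 227.7371])), ('top', array([151.5195, 232.2777])), ('top', array([128.1831, 232.3774])), ('top', array([104.861 , 232.4771]))]
```

View pics/g1.png

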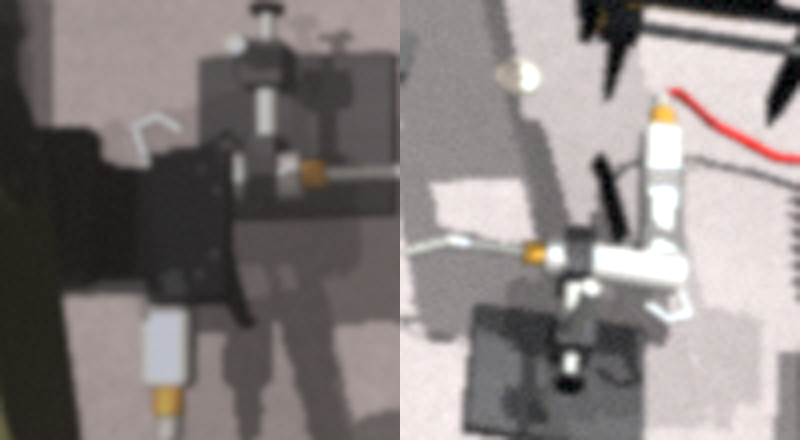

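The picture shows the fingertips straddling handle and trigger: scene tips at (451,224) and (492,230), close to the prediction. I'll go down.

Call:
carry_out --deltas '[[[0,0.15,2],[0,0,0],1],[[0,0.15,4.5],[0,0,0],1],[[0,0.15,7.0],[0,0,0],1],[[0,0.15,9.2],[0,0,0],1],[[0,0.15,11],[0,0,0],1],[[0,0.15,12.4],[0,0,0],1],[[0,0.15,13.3],[0,0,0],1],[[0,0.15,13.3],[0,0,0],1]]'

```text
time_s: 2.2
position: [0.539, 0.2009, 0.0793]
ee_rot: [[-1.0, -0.014, -0.004], [-0.014, 1.0, -0.001], [0.004, -0.001, -1.0]]
wrist_force: [-0.4, -0.7, 0.8]
opening: 0.0952
grasp_force: 0.0
```

Call:
carry_out --deltas '[[[0,0,0],[0,0,0],0.7],[[0,0,0],[0,0,0],0.65],[[0,0,0],[0,0,0],0.6],[[0,0,0],[0,0,0],0.55],[[0,0,0],[0,0,0],0.5],[[0,0,0],[0,0,0],0.45],[[0,0,0],[0,0,0],0.42],[[0,0,0],[0,0,0],0.42]]'

```text
time_s: 2.87
position: [0.5404, 0.1992, 0.0818]
ee_rot: [[-1.0, -0.013, -0.002], [-0.013, 1.0, -0.003], [0.002, -0.003, -1.0]]
wrist_force: [-3.2, -6.8, 3.5]
opening: 0.0472
grasp_force: 3.2
```

Call:
carry_out --deltas '[[[0,0,0],[0,0,0],0.35],[[0,0,0],[0,0,0],0.35],[[0,0,0],[0,0,0],0.35],[[0,0,0],[0,0,0],0.35],[[0,0,0],[0,0,0],0.35],[[0,0,0],[0,0,0],0.35],[[0,0,0],[0,0,0],0.35],[[0,0,0],[0,0,0],0.35]]'

```text
time_s: 3.53
position: [0.5402, 0.1981, 0.0816]
ee_rot: [[-1.0, -0.013, -0.002], [-0.013, 1.0, -0.005], [0.003, -0.005, -1.0]]
wrist_force: [-3.9, -10.1, 5.1]
opening: 0.0383
grasp_force: 20.0
```

Call:
carry_out --deltas '[[[0,0,0],[0,0,0],0.35],[[0,0,0],[0,0,0],0.35],[[0,0,0],[0,0,0],0.35],[[0,0,0],[0,0,0],0.35],[[0,0,0],[0,0,0],0.35],[[0,0,0],[0,0,0],0.35],[[0,0,0],[0,0,0],0.35],[[0,0,0],[0,0,0],1]]'

```text
time_s: 4.2
position: [0.5403, 0.1985, 0.0816]
ee_rot: [[-1.0, -0.013, -0.002], [-0.013, 1.0, -0.004], [0.002, -0.004, -1.0]]
wrist_force: [-2.8, -6.3, 2.1]
opening: 0.0415
grasp_force: 3.3
```

Call:
carry_out --deltas '[[[0,0,0],[0,0,0],1],[[0,0,0],[0,0,0],1],[[0,0,0],[0,0,0],1],[[0,0,0],[0,0,0],1],[[0,0,0],[0,0,0],1],[[0,0,0],[0,0,0],1],[[0,0,0],[0,0,0],1],[[0,0,0],[0,0,0],1]]'

```text
time_s: 4.87
position: [0.5404, 0.201, 0.0814]
ee_rot: [[-1.0, -0.013, -0.001], [-0.013, 1.0, 0.001], [0.001, 0.001, -1.0]]
wrist_force: [-0.8, 1.2, 0.8]
opening: 0.0922
grasp_force: 0.0
```

The trigger was fully squeezed (opening 38 mm at 20 N) for about 1.1 s, then released. I'll lift off and head for the upper half.

Call:
carry_out --deltas '[[[0,-0.1,-1.5],[0,0,0],1],[[0,-0.2,-4.0],[0,0,0],1],[[0,-0.2,-7],[0,0,0],1],[[0,-0.2,-10],[0,0,0],1],[[0,-0.2,-13],[0,0,0],1],[[-0.2,-2,-14],[0,0,-2],1],[[-0.5,-4.5,-14],[0,0,-5],1],[[-0.8,-7.5,-14],[0,0,-8],1]]'

```text
time_s: 5.53
position: [0.5503, 0.1263, 0.2234]
ee_rot: [[-0.988, -0.157, 0.003], [-0.157, 0.988, 0.001], [-0.003, 0.001, -1.0]]
wrist_force: [-0.2, 0.2, 0.1]
opening: 0.0952
grasp_force: 0.0
```

Call:
carry_out --deltas '[[[0,-3,0],[0,0,-3],1],[[0,-6,0],[0,0,-6],1],[[0,-9,0],[0,0,-9],1],[[0,-12,0],[0,0,-12],1],[[0,-15,0],[0,0,-15],1],[[0,-18,0],[0,0,-18],1],[[0,-21,0],[0,0,-21],1],[[0,-24,0],[0,0,-24],1]]'

```text
time_s: 6.2
position: [0.5862, -0.1125, 0.2214]
ee_rot: [[-0.84, -0.543, -0.0], [-0.543, 0.84, 0.001], [-0.0, 0.001, -1.0]]
wrist_force: [-0.7, 0.3, -0.2]
opening: 0.0953
grasp_force: 0.0
```

```bash
cat > go.py <<'E'
import sys
from h import *
def go(x,y,z,a):  # target TCP, tool-y angle deg; prints tool-frame shift (cm) and turn
    s=read_state();R=s['ee_rot'];d=R.T@(np.array([x,y,z])-s['position'])*100
    an=np.degrees(np.arctan2(R[1,1],R[0,1])); print(s['time_s'],"shift",d.round(2),"wz",-(((a-an)+180)%360-180),"joints",s['joint_pos'])
go(*map(float,sys.argv[1:5]))
E
python3 go.py .595 -.2664 .2 137.8
python3 - <<'E'
from meas import *
t=grab_frame("top");s=grab_frame("scene");cv2.imwrite("pics/t2.png",t);cv2.imwrite("pics/s2.png",s)
dark=lambda u:(u.max(2)<62).astype(np.uint8)*255
c=blob(t,(149,215,17,40),dark)[0]
for r in(235,240,245): q=c[abs(c[:,1]-r)<.3]; print(r,q[:,0].min(),q[:,0].max())
print("bottle",onz("top",(348,150),.125),onz("top",(348,160),.0))
E
```

```text
6.2 shift [  7.61 -13.4    2.13] wz -14.919510159081568 joints [-0.28    0.0039  1.7646  0.0008  1.3737 -2.4248]
235 154.125 158.625
240 155.375 159.625
245 156.625 161.375
bottle [ 0.735  -0.2575  0.125 ] [ 0.7432 -0.2648  0.    ]
```

The trigger is back at rest (front edge at column 158.6–159.6, as before). Joint 6 would end close to its limit, so I'll take the grasp half a turn round (tool y at -42.2°).

Call:
carry_out --deltas '[[[1,-1.7,0],[0,0,7],1],[[1.9,-3.4,0],[0,0,14],1],[[2.9,-5,0],[0,0,21],1],[[3.8,-6.7,0],[0,0,28],1],[[4.8,-8.4,0],[0,0,35],1],[[5.7,-10,0],[0,0,42],1],[[6.7,-11.7,0],[0,0,49],1],[[7.6,-13.4,0],[0,0,56],1]]'

```text
time_s: 6.97
position: [0.5949, -0.2648, 0.2214]
ee_rot: [[-0.916, 0.401, -0.0], [0.401, 0.916, 0.001], [0.001, 0.001, -1.0]]
wrist_force: [0.2, 0.1, -0.2]
opening: 0.095
grasp_force: 0.0
```

Call:
carry_out --deltas '[[[0,0,0],[0,0,7],1],[[0,0,0],[0,0,14],1],[[0,0,0],[0,0,21],1],[[0,0,0],[0,0,28],1],[[0,0,0],[0,0,35],1],[[0,0,0],[0,0,42],1],[[0,0,0],[0,0,49],1],[[0,0,0],[0,0,56],1]]'

```text
time_s: 7.63
position: [0.595, -0.2638, 0.2213]
ee_rot: [[-0.18, 0.984, -0.0], [0.984, 0.18, 0.001], [0.001, -0.0, -1.0]]
wrist_force: [-0.6, -0.8, -0.1]
opening: 0.0949
grasp_force: 0.0
```

Call:
carry_out --deltas '[[[0,0,0],[0,0,7],1],[[0,0,0],[0,0,14],1],[[0,0,0],[0,0,21],1],[[0,0,0],[0,0,28],1],[[0,0,0],[0,0,35],1],[[0,0,0],[0,0,42],1],[[0,0,0],[0,0,49],1],[[0,0,0],[0,0,53],1]]'

```text
time_s: 8.3
position: [0.595, -0.2638, 0.2214]
ee_rot: [[0.676, 0.737, -0.0], [0.737, -0.676, 0.001], [0.001, -0.001, -1.0]]
wrist_force: [0.7, 0.3, -0.1]
opening: 0.0953
grasp_force: 0.0
```

```bash
python3 go.py .595 -.2664 .013 -42.2
```

```text
8.3 shift [-0.2   0.2  20.84] wz -0.35934232375780084 joints [-0.5003  0.1223  1.6407  0.0011  1.3796  0.2423]
```

Call:
carry_out --deltas '[[[-0.1,0.1,2],[0,0,0],1],[[-0.2,0.2,5],[0,0,0],1],[[-0.2,0.2,8],[0,0,0],1],[[-0.2,0.2,11],[0,0,0],1],[[-0.2,0.2,14],[0,0,0],1],[[-0.2,0.2,15.5],[0,0,0],1],[[-0.2,0.2,16.5],[0,0,0],1],[[-0.2,0.2,16.5],[0,0,0],1]]'

```text
time_s: 8.97
position: [0.5938, -0.2668, 0.0543]
ee_rot: [[0.672, 0.74, -0.004], [0.74, -0.672, 0.002], [-0.001, -0.004, -1.0]]
wrist_force: [-0.8, 0.7, -0.4]
opening: 0.0951
grasp_force: 0.0
```

```bash
python3 go.py .595 -.2664 .013 -42.2; python3 - <<'E'
from h import *
t=grab_frame("top");s=grab_frame("scene")
cv2.imwrite("pics/p1.png",np.hstack([crop(t,300,160,100,100,4),crop(s,245,200,100,100,4)]))
E
```

```text
8.9667 shift [0.11 0.08 4.12] wz -0.05720251164748902 joints [-0.5049  0.2707  1.7649  0.0003  1.1103  0.2325]
```

View pics/p1.png

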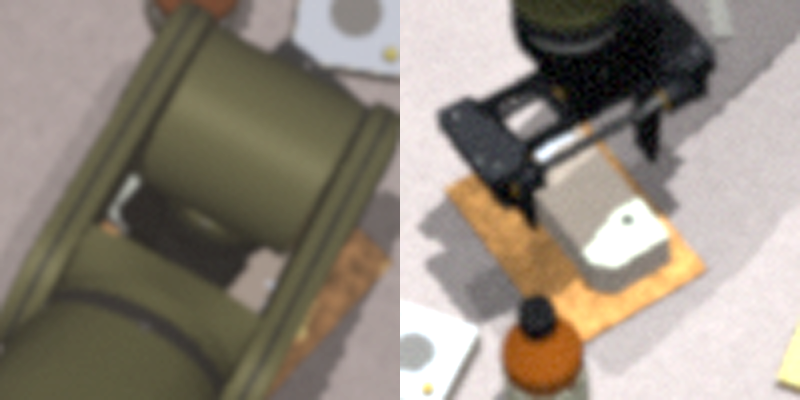

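The fingers straddle the block and the bottle is clear. I'll go down and grip.

Call:
carry_out --deltas '[[[0.05,0.05,1],[0,0,0],1],[[0.1,0.1,2],[0,0,0],1],[[0.1,0.1,2.8],[0,0,0],1],[[0.1,0.1,3.5],[0,0,0],1],[[0.1,0.1,4.1],[0,0,0],1],[[0.1,0.1,4.1],[0,0,0],0.8],[[0.1,0.1,4.1],[0,0,0],0.7],[[0.1,0.1,4.1],[0,0,0],0.65]]' --grip_force 15

```text
time_s: 9.73
position: [0.5966, -0.2683, 0.0159]
ee_rot: [[0.673, 0.74, 0.0], [0.74, -0.673, -0.0], [0.0, 0.0, -1.0]]
wrist_force: [0.7, 0.5, -0.4]
opening: 0.08
grasp_force: 0.0
```

Call:
carry_out --deltas '[[[0,0,0],[0,0,0],0.6],[[0,0,0],[0,0,0],0.55],[[0,0,0],[0,0,0],0.5],[[0,0,0],[0,0,0],0.45],[[0,0,0],[0,0,0],0.4],[[0,0,0],[0,0,0],0.4],[[0,0,0],[0,0,0],0.4],[[0,0,0],[0,0,0],0.4]]' --grip_force 40

```text
time_s: 10.4
position: [0.5961, -0.2679, 0.0161]
ee_rot: [[0.673, 0.74, -0.001], [0.74, -0.673, 0.001], [-0.0, -0.001, -1.0]]
wrist_force: [-3.2, 3.1, 5.7]
opening: 0.0578
grasp_force: 40.0
```

```bash
python3 go.py .6125 -.0473 .16 -99; python3 - <<'E'
from meas import *
s=read_state();print(s['position'],s['ee_rot'],s['wrist_force'])
E
```

```text
10.4 shift [ 17.42 -13.64 -14.38] wz 56.72439184420317 joints [-0.5045  0.3207  1.7758  0.0002  1.0461  0.2332]
[ 0.5961 -0.2679  0.0161] [[ 0.6727  0.7399 -0.0007]
 [ 0.7399 -0.6727  0.0006]
 [-0.0001 -0.0009 -1.    ]] [-3.1624  3.136   5.7376]
```

Gripped: the opening of 57.8 mm matches the 58 mm block. I'll lift and carry it over the lower half.

Call:
carry_out --deltas '[[[0,0,-1],[0,0,0],0.4],[[0,0,-2.5],[0,0,0],0.4],[[0,0,-4.5],[0,0,0],0.4],[[0,0,-7],[0,0,0],0.4],[[0,0,-9.5],[0,0,0],0.4],[[0,0,-12],[0,0,0],0.4],[[0,0,-14],[0,0,0],0.4],[[0,0,-14.5],[0,0,0],0.4]]'

```text
time_s: 11.07
position: [0.5988, -0.2696, 0.1666]
ee_rot: [[0.673, 0.74, 0.008], [0.74, -0.673, -0.005], [0.002, 0.009, -1.0]]
wrist_force: [0.1, -0.5, -2.5]
opening: 0.0578
grasp_force: 40.0
```

Call:
carry_out --deltas '[[[2,-1.6,0],[0,0,6.6],0.4],[[4.2,-3.3,0],[0,0,13.6],0.4],[[6.4,-5,0],[0,0,20.8],0.4],[[8.6,-6.8,0],[0,0,27.9],0.4],[[10.8,-8.5,0],[0,0,35],0.4],[[13,-10.2,0],[0,0,42],0.4],[[15.2,-11.9,0],[0,0,49],0.4],[[17.3,-13.5,0],[0,0,55.5],0.4]]'

```text
time_s: 11.73
position: [0.6123, -0.0478, 0.1597]
ee_rot: [[0.99, -0.141, -0.001], [-0.141, -0.99, 0.0], [-0.001, -0.0, -1.0]]
wrist_force: [-0.1, 1.0, -3.8]
opening: 0.0577
grasp_force: 40.0
```

```bash
python3 go.py .6123 -.0473 .09 -99; python3 - <<'E'
from meas import *
s=read_state();print(s['position'],s['wrist_force'],s['wrist_torque'],s['opening'],s['grasp_force'])
t=grab_frame("top");q=grab_frame("scene");cv2.imwrite("pics/t3.png",t)
cv2.imwrite("pics/c3.png",np.hstack([crop(t,210,165,100,100,4),crop(q,320,205,100,100,4)]))
E
```

```text
11.7333 shift [ 0.   -0.05  6.97] wz 0.8939729112999544 joints [-0.1654  0.0863  1.7851  0.      1.271   1.5469]
[ 0.6123 -0.0478  0.1597] [-0.1018  0.9606 -3.7746] [-0.0522  0.1715 -0.0348] 0.057671710548323686 39.9855400621891
```

View pics/c3.png

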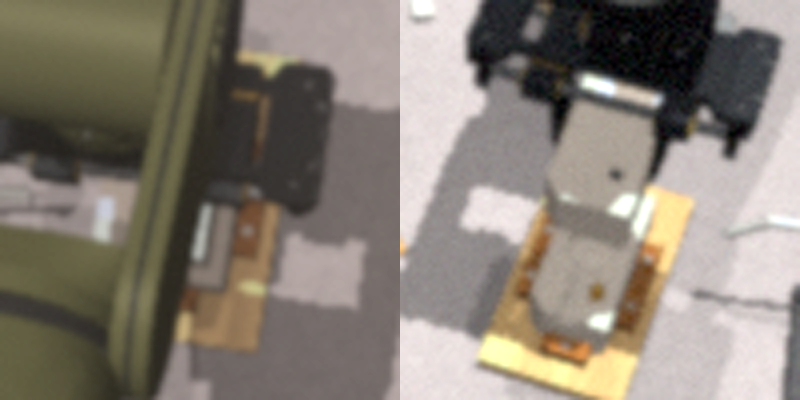

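The scene tile shows the block held above the lower half, with its cut corner (about (456,253)) above the lower one's cut (about (454,282)). I'll go down to just above the dowels and compare.

Call:
carry_out --deltas '[[[0,0,1],[0,0,0.9],0.4],[[0,-0.05,2.5],[0,0,0.9],0.4],[[0,-0.05,4],[0,0,0.9],0.4],[[0,-0.05,5.5],[0,0,0.9],0.4],[[0,-0.05,6.8],[0,0,0.9],0.4],[[0,-0.05,7.8],[0,0,0.9],0.4],[[0,-0.05,8.2],[0,0,0.9],0.4],[[0,-0.05,8.2],[0,0,0.9],0.4]]'

```text
time_s: 12.5
position: [0.6119, -0.0492, 0.0768]
ee_rot: [[0.988, -0.151, -0.003], [-0.151, -0.988, 0.0], [-0.003, 0.0, -1.0]]
wrist_force: [0.2, -0.0, -3.8]
opening: 0.0578
grasp_force: 40.0
```

```bash
python3 go.py .6123 -.0473 .056 -99; python3 - <<'E'
from meas import *
s=read_state();p=s['position'];R=s['ee_rot'];print(p,s['wrist_force'])
q=grab_frame("scene")
x=320;y=215
im=crop(q,x,y,80,75,8)
def dot(P,col):
    u=(proj("scene",P)-[x,y]+.5)*8; cv2.circle(im,tuple(int(v) for v in u),3,col,-1)
zu=p[2]-.010
a=np.radians(-9);L=np.array([[np.cos(a),-np.sin(a)],[np.sin(a),np.cos(a)]])
for (bx,by) in((58,29),(58,-17),(46,-29),(-58,29)):
    w=np.array([.6123,-.0473])+L@[bx/1e3,by/1e3]; dot([*w,.046],(0,0,255))
    w=p[:2]+R[:2,0]*bx/1e3-R[:2,1]*by/1e3; dot([*w,zu],(255,0,0)); dot([*w,zu+.036],(0,200,0))
cv2.imwrite("pics/c4.png",im)
E
```

```text
12.5 shift [ 0.02 -0.19  2.08] wz 0.29639249179294325 joints [-0.1676  0.1689  1.8431 -0.0001  1.1324  1.5551]
[ 0.6119 -0.0492  0.0768] [ 0.2299 -0.0388 -3.758 ]
```

View pics/c4.png

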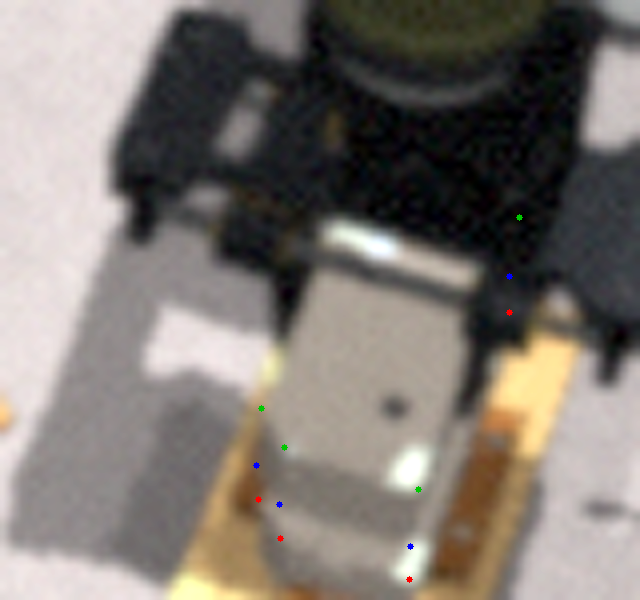

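The dots projected from the measured poses lie on the block corners to about a pixel. Next I'll average the pose reading before lowering.

```bash
python3 - <<'E'
from h import *
P=[]
for i in range(8):
    grab_frame("top"); s=read_state(); P.append([*s['position']*1000,*s['wrist_force'],np.degrees(np.arctan2(s['ee_rot'][1,0],s['ee_rot'][0,0]))])
P=np.array(P);print(P)
E
python3 go.py .6123 -.0473 .056 -99
```

```text
[[613.3604 -49.1646  79.1019   0.1793  -0.8464  -2.6501  -8.6854]
 [613.7398 -49.1314  79.7061   0.0589  -0.4485  -4.27    -8.679 ]
 [613.8526 -49.0591  79.9273  -0.6003  -0.207   -3.535   -8.6736]
 [613.8132 -49.0359  79.9705   1.159    0.0925  -4.3511  -8.6714]
 [613.7001 -48.9542  79.8804   1.3608  -0.0615  -4.4371  -8.6652]
 [613.5575 -48.933   79.6852  -0.3416   0.5949  -4.1389  -8.6683]
 [613.411  -48.8757  79.5031  -0.4706  -0.483   -3.818   -8.6646]
 [613.2414 -48.8601  79.2539  -0.2567   0.1956  -3.6661  -8.6671]]
12.95 shift [-0.12 -0.14  2.33] wz 0.33289045866041533 joints [-0.1667  0.1666  1.8412 -0.0001  1.1328  1.5554]
```

Call:
carry_out --deltas '[[[-0.1,-0.15,0],[0,0,0.3],0.4],[[-0.1,-0.15,0.3],[0,0,0.3],0.4],[[-0.1,-0.15,0.6],[0,0,0.3],0.4],[[-0.1,-0.15,0.9],[0,0,0.3],0.4],[[-0.1,-0.15,1.1],[0,0,0.3],0.4],[[-0.1,-0.15,1.2],[0,0,0.3],0.4],[[-0.1,-0.15,1.2],[0,0,0.3],0.4],[[-0.1,-0.15,1.2],[0,0,0.3],0.4]]'

```text
time_s: 13.62
position: [0.6121, -0.0472, 0.0665]
ee_rot: [[0.988, -0.156, -0.0], [-0.156, -0.988, 0.0], [-0.0, 0.0, -1.0]]
wrist_force: [-0.4, -0.4, -3.5]
opening: 0.0574
grasp_force: 40.0
```

```bash
python3 - <<'E'
from h import *
P=[]
for i in range(6):
    grab_frame("top"); s=read_state(); P.append([*s['position']*1000,*s['wrist_force'],*s['wrist_torque'],np.degrees(np.arctan2(s['ee_rot'][1,0],s['ee_rot'][0,0]))])
print(np.array(P)[1::2])
E
```

```text
[[612.3025 -47.2653  66.8147   0.5953   0.0505  -3.1075  -0.057    0.1764
    0.0499  -8.9765]
 [612.3087 -47.2713  66.8918   0.1577   0.0172  -4.6288  -0.0283   0.1493
    0.0175  -8.9755]
 [612.2536 -47.2448  66.8293   0.2849  -0.0792  -3.0958   0.0091   0.1513
    0.0256  -8.9733]]
```

The dowel tips have entered about 3 mm with no contact force. I'll lower further.

Call:
carry_out --deltas '[[[0,0,0.1],[0,0,0],0.4],[[0,0,0.2],[0,0,0],0.4],[[0,0,0.3],[0,0,0],0.4],[[0,0,0.4],[0,0,0],0.4],[[0,0,0.5],[0,0,0],0.4],[[0,0,0.6],[0,0,0],0.4],[[0,0,0.6],[0,0,0],0.4],[[0,0,0.6],[0,0,0],0.4]]'

```text
time_s: 14.58
position: [0.6123, -0.047, 0.0606]
ee_rot: [[0.988, -0.156, 0.001], [-0.156, -0.988, 0.0], [0.0, -0.0, -1.0]]
wrist_force: [1.9, 1.7, -4.7]
opening: 0.0577
grasp_force: 40.0
```

```bash
cat > st.py <<'E'
from h import *
P=[]
for i in range(6):
    grab_frame("top"); s=read_state(); P.append([*s['position']*1000,*s['wrist_force'],*s['wrist_torque'],np.degrees(np.arctan2(s['ee_rot'][1,0],s['ee_rot'][0,0])),s['opening']*1000])
print(s['time_s'],s['ee_rot'][2],np.array(P)[1::2].round(2))
E
python3 st.py
```

```text
14.8833 [ 0.0004 -0.0004 -1.    ] [[612.32 -46.98  60.6    2.65   3.07  -4.98   0.32  -0.18   0.07  -8.97
   57.61]
 [612.27 -47.01  60.58   2.42   1.72  -4.81   0.4   -0.19   0.07  -8.98
   58.  ]
 [612.31 -47.    60.62   2.4    3.05  -4.67   0.45  -0.22   0.    -8.97
   57.93]]
```

Light side contact pushes the tool towards +x,+y, so I'll ease that way while lowering.

Call:
carry_out --deltas '[[[0.03,-0.04,0],[0,0,0],0.4],[[0.03,-0.05,0.1],[0,0,0],0.4],[[0.03,-0.05,0.2],[0,0,0],0.4],[[0.03,-0.05,0.25],[0,0,0],0.4],[[0.03,-0.05,0.3],[0,0,0],0.4],[[0.03,-0.05,0.35],[0,0,0],0.4],[[0.03,-0.05,0.4],[0,0,0],0.4],[[0.03,-0.05,0.4],[0,0,0],0.4]]'

```text
time_s: 15.55
position: [0.6124, -0.0469, 0.0565]
ee_rot: [[0.988, -0.156, -0.0], [-0.156, -0.988, -0.0], [-0.0, 0.0, -1.0]]
wrist_force: [0.4, 0.5, -3.3]
opening: 0.0576
grasp_force: 40.0
```

```bash
python3 st.py
```

```text
15.85 [-0.0004  0.0002 -1.    ] [[612.38 -46.89  56.5    0.98   0.75  -3.93   0.03   0.13  -0.02  -8.97
   58.24]
 [612.34 -46.88  56.5    1.     0.39  -4.61   0.02   0.13   0.06  -8.98
   57.85]
 [612.33 -46.84  56.51   0.54   0.31  -4.05   0.     0.2    0.04  -8.97
   57.69]]
```

Call:
carry_out --deltas '[[[0,0,0.02],[0,0,0],0.4],[[0,0,0.03],[0,0,0],0.4],[[0,0,0.04],[0,0,0],0.4],[[0,0,0.05],[0,0,0],0.4],[[0,0,0.06],[0,0,0],0.4],[[0,0,0.07],[0,0,0],0.4],[[0,0,0.07],[0,0,0],0.4],[[0,0,0.07],[0,0,0],0.4]]'

```text
time_s: 16.52
position: [0.6125, -0.0468, 0.0561]
ee_rot: [[0.988, -0.156, -0.0], [-0.156, -0.988, -0.0], [-0.0, 0.0, -1.0]]
wrist_force: [-1.7, -0.4, -3.1]
opening: 0.0578
grasp_force: 40.0
```

```bash
python3 st.py
```

```text
16.8167 [-0.      0.0001 -1.    ] [[612.53 -46.83  56.11  -0.2   -0.15  -2.01  -0.02   0.33   0.03  -8.97
   57.78]
 [612.51 -46.87  56.08  -1.1   -0.36  -0.92  -0.04   0.34   0.04  -8.98
   57.89]
 [612.5  -46.84  56.08  -0.58  -0.9   -1.64  -0.05   0.35   0.    -8.97
   57.83]]
```

Contact comes at 56.1 mm, as predicted for the closed joint. Now to press.

Call:
carry_out --deltas '[[[0,0,0.01],[0,0,0],0.4],[[0,0,0.02],[0,0,0],0.4],[[0,0,0.03],[0,0,0],0.4],[[0,0,0.04],[0,0,0],0.4],[[0,0,0.05],[0,0,0],0.4],[[0,0,0.06],[0,0,0],0.4],[[0,0,0.07],[0,0,0],0.4],[[0,0,0.07],[0,0,0],0.4]]'

```text
time_s: 17.48
position: [0.6126, -0.0468, 0.0561]
ee_rot: [[0.988, -0.156, -0.0], [-0.156, -0.988, -0.0], [-0.0, 0.0, -1.0]]
wrist_force: [-5.2, -0.3, 5.0]
opening: 0.0577
grasp_force: 40.0
```

```bash
python3 st.py
```

```text
17.7833 [-0.      0.0001 -1.    ] [[612.58 -46.82  56.06  -5.17   0.05   5.28   0.08   1.     0.04  -8.97
   57.6 ]
 [612.58 -46.84  56.07  -5.19  -0.17   6.16   0.07   1.06   0.09  -8.96
   57.87]
 [612.58 -46.83  56.08  -5.88  -1.     5.55   0.09   1.06   0.09  -8.97
   57.99]]
```

Call:
carry_out --deltas '[[[-0.02,0,0],[0,0,0],0.4],[[-0.04,0,0.01],[0,0,0],0.4],[[-0.06,0,0.02],[0,0,0],0.4],[[-0.08,0,0.03],[0,0,0],0.4],[[-0.08,0,0.04],[0,0,0],0.4],[[-0.08,0,0.05],[0,0,0],0.4],[[-0.08,0,0.06],[0,0,0],0.4],[[-0.08,0,0.06],[0,0,0],0.4]]'

```text
time_s: 18.45
position: [0.6126, -0.0468, 0.056]
ee_rot: [[0.988, -0.156, 0.002], [-0.156, -0.988, -0.0], [0.002, 0.0, -1.0]]
wrist_force: [-3.7, -0.7, 7.2]
opening: 0.0579
grasp_force: 40.0
```

```bash
python3 st.py; python3 - <<'E'
from h import *
t=grab_frame("top");s=grab_frame("scene");cv2.imwrite("pics/f_t.png",t)
cv2.imwrite("pics/f.png",np.hstack([crop(s,325,225,70,75,5.6),crop(t,110,185,70,75,5.6)]))
E
```

```text
18.75 [ 0.0018  0.     -1.    ] [[612.61 -46.83  56.07  -3.53  -0.83   6.73   0.09   0.97   0.02  -8.97
   57.45]
 [612.62 -46.84  56.09  -3.88   0.2    6.95   0.03   0.96   0.05  -8.97
   57.56]
 [612.6  -46.82  56.08  -3.41  -1.24   7.05   0.09   0.97   0.12  -8.97
   57.7 ]]
```

View pics/f.png

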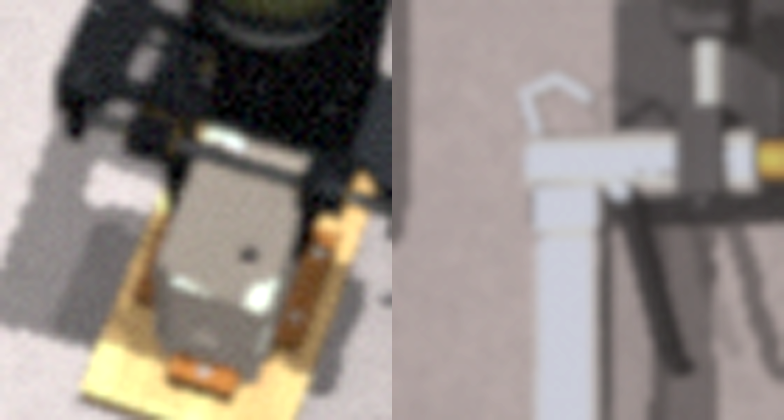

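The picture shows the joint shut on the visible sides, corners together, and the trigger at rest. The joint force is about 11 N. I'll trim it to about 15 N and take out the slight tilt.

Call:
carry_out --deltas '[[[0.01,0,0.01],[0,0,0],0.4],[[0.02,0,0.02],[0,0,0],0.4],[[0.03,0,0.03],[0,-0.05,0],0.4],[[0.03,0,0.04],[0,-0.1,0],0.4],[[0.03,0,0.04],[0,-0.1,0],0.4],[[0.03,0,0.04],[0,-0.1,0],0.4],[[0.03,0,0.04],[0,-0.1,0],0.4],[[0.03,0,0.04],[0,-0.1,0],0.4]]'

```text
time_s: 19.52
position: [0.6126, -0.0468, 0.0561]
ee_rot: [[0.988, -0.156, -0.001], [-0.156, -0.988, 0.0], [-0.001, 0.0, -1.0]]
wrist_force: [-6.3, -0.5, 9.3]
opening: 0.0581
grasp_force: 40.0
```

```bash
python3 st.py
```

```text
19.8167 [-0.0007  0.     -1.    ] [[612.61 -46.83  56.08  -5.8   -1.12   9.6    0.11   1.25   0.1   -8.96
   57.71]
 [612.58 -46.82  56.05  -6.29  -0.65   8.92   0.13   1.24   0.12  -8.97
   57.82]
 [612.6  -46.85  56.09  -6.1   -0.08   9.08   0.16   1.23   0.02  -8.97
   57.87]]
```

Call:
carry_out --deltas '[[[0,0,0.01],[0,0.03,0],0.4],[[-0.01,0,0.02],[0,0.03,0],0.4],[[-0.02,0,0.03],[0,0.03,0],0.4],[[-0.02,0,0.04],[0,0.03,0],0.4],[[-0.02,0,0.04],[0,0.03,0],0.4],[[-0.02,0,0.04],[0,0.03,0],0.4],[[-0.02,0,0.04],[0,0.03,0],0.4],[[-0.02,0,0.04],[0,0.03,0],0.4]]'

```text
time_s: 20.48
position: [0.6126, -0.0468, 0.0561]
ee_rot: [[0.988, -0.156, 0.0], [-0.156, -0.988, -0.0], [0.0, 0.0, -1.0]]
wrist_force: [-6.9, -0.9, 11.3]
opening: 0.0579
grasp_force: 40.0
```

```bash
python3 st.py
```

```text
20.7833 [ 0.0001  0.     -1.    ] [[612.59 -46.84  56.04  -6.5   -0.58  11.1    0.17   1.28   0.13  -8.97
   57.65]
 [612.59 -46.82  56.05  -7.59  -0.2   11.51   0.19   1.28   0.09  -8.97
   57.63]
 [612.59 -46.82  56.03  -7.51  -0.39  10.37   0.17   1.34   0.1   -8.97
   57.83]]
```

The block is level and steady. The wrist reads about 11 N, which with the block's weight makes about 15 N at the joint.

```bash
python3 -c "from plant import hand_in; print(hand_in())"
```

```text
the job is handed in; nothing more can be done
None
```

I squeezed the air gun's trigger fully for about 1.1 s and let it spring back, then set the upper half on the dowels, cut corners together; it is shut level and still gripped at about 15 N (1.5 kg), with no gap on the visible sides and about 21 s used.

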